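# Get the handpiece out from behind the bottles and into its rest

### The job

The rotary handpiece lies at the back of the wooden organiser, hemmed in by the dropper bottle, the rubber blower and the jar. Stand these three aside on the cork mat, then lay the handpiece, middle over middle, down in the grooves of the two black blocks of its rest, and after that put the bottle, the blower and the jar back, each standing in its own round seat. Keep the three upright all the time.

Things in the scene. Friction and masses are not known exactly. Their poses are not given: they have to be found in the camera images.
- bottle: amber glass dropper bottle with a black rubber teat, standing: body diameter 34 mm up to 70 mm, then a 24 mm collar to 77 mm and a 13 mm teat, 102 mm high in all, about 70 g; origin at the centre of its underside, z along the bottle. At the start it stands in bottle_seat.
- blower: blue rubber dust blower standing on its foot, rigid; its foot 26 mm across, widest (46 mm) at 50 to 66 mm height, narrowing above to a nozzle, 101 mm high, about 70 g; origin at the centre of its underside, z up. At the start it stands in blower_seat.
- jar: white cylindrical jar with a black screw lid, 47 mm in diameter, 75 mm high (the lid, about 2 mm slimmer in radius, begins 60 mm up), about 120 g; origin at the centre of its underside, z up. At the start it stands in jar_seat.
- handpiece: black rotary handpiece, 191 mm long, 185 g: barrel 27 mm thick and 123 mm long, then a thin felt point. It lies behind the three seats, parallel to their row, on two wooden rests 45 mm either side of its middle; axis 33 mm above the riser's top and 49 mm behind the line of seat centres, 10 to 20 mm clear of the things in the seats. Origin on the barrel's underside, y along it; it may roll.
- handpiece_mid (a point): the middle of the barrel, on its axis: its centre of mass and the place to grasp it, across the barrel; y runs along the barrel. Once the seats are empty (their tops are 11 mm above the riser) fingertips can go down beside it.
- bottle_seat: grey round seat, 65 mm across, 7 mm high, fixed on the organiser, with a 48 mm wide recess; the bottle's foot is 6 mm above the riser's top. Origin at the centre of its underside, 4 mm above the riser; x points to the back (the handpiece), y along the row. The three seats stand in a row, 66 mm apart, in any order. Grasp across the row: a finger fits above the handpiece (top 47 mm above the riser).
- blower_seat: the same, with a 40 mm wide recess, for the blower
- jar_seat: the same, with a 59 mm wide recess, for the jar
- mat: cork mat lying on the riser, fixed, 110 mm (x) by 170 mm (y) and 3 mm thick, free to set things on; origin at the centre of its underside (at the riser's top), x away from the robot, y along its length. It lies left or right of the organiser. The riser is the grey bench top on legs that carries all the work: top at z = 0.132, x 0.395 to 0.645, y -0.375 to 0.105.
- rest: the handpiece's rest, fixed at the robot's side of the riser: aluminium plate 50 (x) by 140 (y) by 4 mm with two black blocks on it, 50 mm apart, each 45 by 42 by 34 mm with a groove 29 mm wide along y. The barrel bridges both, its axis 37 mm above the plate's underside and its middle over the plate's, so fingers fit between the blocks. Origin: centre of the plate's underside, on the riser.

How it is judged:
On the way, in this order (a step that is already met when the one before it is completed fails the run):
1. the bottle, the blower and the jar all stand on the mat (x of bottle in the frame of mat between -0.055 and 0.055 m and y of bottle in the frame of mat between -0.085 and 0.085 m and z of each of bottle, blower, jar in the frame of mat below 0.01 m and angle between each of bottle, blower, jar's own z axis and vertical below 0.15 rad and x of blower in the frame of mat between -0.055 and 0.055 m and y of blower in the frame of mat between -0.085 and 0.085 m and x of jar in the frame of mat between -0.055 and 0.055 m and y of jar in the frame of mat between -0.085 and 0.085 m), for 0.2 s.
2. the handpiece lies in both grooves of its rest (x of handpiece_mid in the frame of rest between -0.004 and 0.004 m and y of handpiece_mid in the frame of rest between -0.015 and 0.015 m and z of handpiece_mid in the frame of rest between 0.033 and 0.0415 m and angle between the y axis of handpiece_mid and the y axis of rest, either way round below 0.12 rad), for 0.2 s.
At the end, for the whole second after the job is handed in: Handpiece in the grooves of the rest (axis within 4 mm of their middle and fully down, barrel middle within 15 mm of the rest's, parallel within 0.12 rad); bottle, blower and jar upright, each in its own seat (within 10 mm of the centre, base in the recess); all released and at rest (all of step 2 and horizontal distance between bottle and bottle_seat below 0.01 m and z of bottle in the frame of bottle_seat below 0.005 m and angle between each of bottle, blower, jar's own z axis and vertical below 0.1 rad and horizontal distance between blower and blower_seat below 0.01 m and z of blower in the frame of blower_seat below 0.005 m and horizontal distance between jar and jar_seat below 0.01 m and z of jar in the frame of jar_seat below 0.005 m and linear speed of each of bottle, blower, jar, handpiece below 0.02 m/s); the robot touches nothing.
It fails at once if the bottle, the blower or the jar is tipped by more than 40 degrees (angle between any of bottle, blower, jar's own z axis and vertical above 0.7 rad).
It also fails if it takes over 120 s, if anything falls off the work surface, if the arm or the gripper's body presses on something with over 40 N, if the wrist force passes 120 N, or if a joint passes its speed limit or range.

### The arm

A 6-joint arm with a two-finger parallel gripper is mounted at the origin on a cart in front of the work surface, level with it; the furniture and walls round the work are solid. World frame = base frame: x ahead of the robot, y to its left, z up, the work surface at z = 0. Lengths are in m, angles in rad, forces in N, time in s.
With the tool pointing down it reaches from about 0.25 to 0.775 m from the base axis. Payload 8.9 kg.
Tool frame: the origin (TCP) lies midway between the tips of the shut fingers; the grasp point (between the pads) lies 19 mm behind it; z points along the fingers, y is the line along which they close (so a half turn about z gives the same grasp; the last joint's range is limited). The gripper opens to 85 mm and grips with 20 to 120 N. Pads are 22 mm wide; open, the fingers measure 114 mm over their backs; the gripper's body (76 mm by 85 mm) begins 54 mm behind the grasp point. The pads swing forward as they close: fully open they stand 13 mm farther back than shut.
Start: joints at [0.97, 0.291, -0.153, 1.127, 0, 1.431], TCP at [0.234, 0.47, 0.231] pointing down, gripper open.
Joint ranges: [-2.52, 2.52], [-0.91, 1.74], [-1.3, 1.37], [-1.96, 2.02], [-1.52, 1.47], [-3.14, 3.14]. Speed limits (rad/s): [2.22, 2.22, 2.79, 3.14, 3.14, 3.14].

### API

Orientations are given as a unit quaternion [x, y, z, w].
In Python, from rig import get_state, camera, job_done gives the robot as it stands. The module is installed in compiled form; this text tells all that it offers.
- The arm moves only by the tool send_rows, never from a script. Its argument "moves" is a list of rows, each a list of 4 numbers: the shift along the world's x, y, z each as a share of 100 mm, from -1 to 1, then the turn about the world's z as a share of 90 degrees, from -1 to 1. In form: [[dx, dy, dz, turn], ...]. A call has 1 to 12 rows; each row is the pose to reach, as a shift and turn from the pose commanded when the call began; what a row does not reach only later rows make up. A row lasts 1/12 s, in which the tool goes at most 41.7 mm and 7.16 degrees, less where a joint would pass 70% of its speed; a pose out of reach is approached as far as the arm can. A call with a number of a shift or a turn outside -1 to 1 is refused whole. A call with a gripper value outside its range is refused whole. "grip" is the opening, from 0 (shut) to 1 (fully open), set as the call begins (left out, the last holds). The fingers move at their own pace and stop on an object; "newtons" is the grip in N (left out, the last holds). Time passes only in rows, so rows that repeat a pose let the fingers close. It gives the time, the measured TCP pose, the force, the opening and the grip force at its end, in the units of the state.
- get_state(): the state, without advancing time (a new reading comes with each control period).
- camera(name): name is "scene" or "side" or "wrist"; returns a dict with "image" (384x512x3 uint8, blue, green, red), "mtx" (3x3 intrinsics, pixels), "R" (3x3) and "t" (3): a world point X has camera coordinates R X + t. Camera axes: x right, y down, z forward; pixel columns grow to the right and rows downward; lengths in m; the calibration is good to about 2 mm. A picture is of the moment at which its call begins. There is no depth.
- job_done(): hands the job in; it is judged then, once.
The state is a dict: "clock": time; "joint_pos": joint angles; "dq": joint speeds; "joint_torque": joint torques, N m; "eef_pos": TCP position; "tool_rot": TCP orientation; "wrist_force": force on the tool from outside, world axes, zero at the start; "moment": the same for the moment, N m; "opening": opening from 0.0 (shut) to 1.0 (fully open); "gripper_force": force on a finger pad.
Only numpy, scipy, OpenCV 4.12 (cv2) and the standard library are available. Lean on these libraries where they do the work, as an engineer would, in place of code of your own. Each camera call takes 0.05 s, during which the arm holds its last target. There are 200 camera calls.

## Working session

There is one attempt and no reset: what is moved stays moved. The work goes in short steps, Python scripts to look and compute and a tool call to move; the robot and the scene stay as the last step left them, time stands still between calls to the robot, and variables do not carry over. Pictures are saved under pics/ and viewed, at most 14 in all, crops included, and the job is handed in when it is done.

Besides the shell and the picture viewer there is one more tool, called as name([rows], argument=value, ...), one row to a line, values as JSON. send_rows: Moves the arm, as the interface text tells. Shift numbers are shares of 100 mm and turn numbers shares of 90 degrees, none past 1 either way. Its arguments: {"type":"object","properties":{"moves":{"type":"array"},"grip":{"type":"number"},"newtons":{"type":"number"}},"required":["moves"]}

```bash
mkdir -p pics
cat > h.py <<'E'
import numpy as np, cv2
from rig import get_state, camera, job_done
def ray(c,u,v):
    d=c['R'].T@np.linalg.inv(c['mtx'])@np.array([u,v,1.]); o=-c['R'].T@c['t']; return o,d
def onz(c,u,v,z):
    o,d=ray(c,u,v); return o+d*(z-o[2])/d[2]
def tri(c1,p1,c2,p2):
    A=[];b=[]
    for c,p in((c1,p1),(c2,p2)):
        o,d=ray(c,*p); d=d/np.linalg.norm(d); P=np.eye(3)-np.outer(d,d); A.append(P); b.append(P@o)
    X=np.linalg.lstsq(np.vstack(A),np.hstack(b),rcond=None)[0]; return X,[np.linalg.norm(a@X-q) for a,q in zip(A,b)]
def proj(c,X):
    p=c['mtx']@(c['R']@np.asarray(X)+c['t']); return p[:2]/p[2]
E
python3 - <<'E'
from h import *
import pickle
d={}
for n in("scene","side"):
    d[n]=camera(n); cv2.imwrite(f"pics/{n}0.png",cv2.resize(d[n]["image"],(800,600),interpolation=cv2.INTER_CUBIC)); print(n,-d[n]['R'].T@d[n]['t'],d[n]['R'][2])
pickle.dump(d,open('d0.pkl','wb'))
print(get_state())
E
```

```text
scene [0.04925807 0.40879482 0.6674685 ] [ 0.54741021 -0.63979142 -0.5394525 ]
side [ 0.54083565 -0.9130095   0.55222218] [-0.0294951   0.90908893 -0.41555668]
{'clock': 0.1, 'joint_pos': array([ 9.69654463e-01,  2.91254099e-01, -1.54026533e-01,  1.12671056e+00,
        4.68618315e-07,  1.43148937e+00]), 'dq': array([-0.0001151 , -0.00090091,  0.00095713,  0.00119825, -0.00165017,
       -0.00173268]), 'joint_torque': array([ 1.84480035e-03, -5.37975812e+01,  3.31919432e+01,  9.31595190e-03,
       -1.48978042e-04,  1.69437226e-05]), 'eef_pos': array([0.23371422, 0.46967694, 0.23078315]), 'tool_rot': array([ 2.28870680e-01,  9.73456653e-01, -5.56871399e-04, -2.16385020e-04]), 'wrist_force': array([ 0.47160022,  0.20119694, -1.07314866]), 'moment': array([ 0.01700486, -0.02779568, -0.04780117]), 'gripper_force': 0.0, 'opening': 0.9968498672613301}
```

View pics/scene0.png

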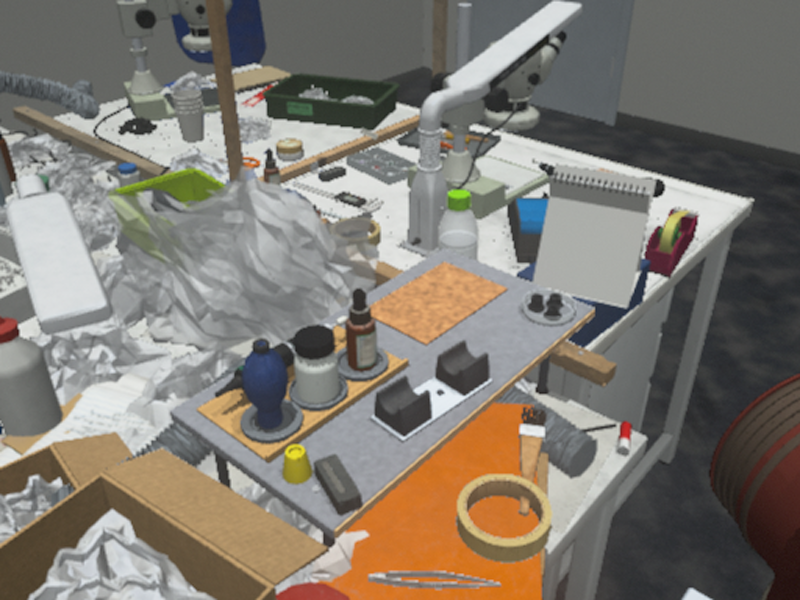

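View pics/side0.png

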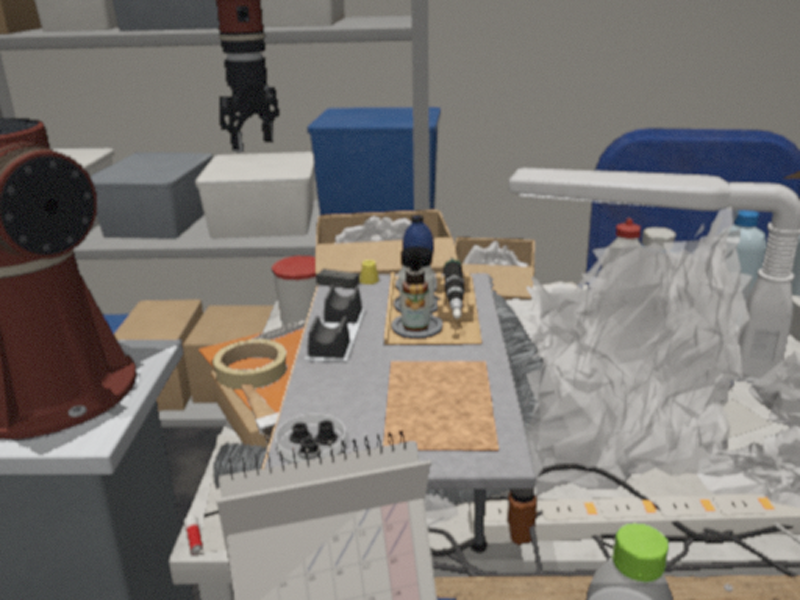

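The scene view shows the blower at (265,385), jar at (317,370) and bottle at (360,335). The mat is at (440,300), and the rest blocks are at (403,405) and (463,367). The side view shows the mat at (440,403), the bottle at (415,300), the blower top at (417,220) and the blocks at (328,335) and (343,300).

Run:
```python
from h import *
import pickle
d=pickle.load(open('d0.pkl','rb')); S,D=d['scene'],d['side']; k=.64
for n,a,b in(('bottle top',(359,291),(414,273)),('blower top',(262,342),(418,217)),):
    print(n,tri(S,np.array(a)*k,D,np.array(b)*k))
for n,p,z in(('bseat',(361,362),.141),('jseat',(318,390),.141),('blseat',(271,419),.141),('block1',(403,405),.16),('block2',(463,367),.16),('platemid',(437,395),.136)):
    print(n,onz(S,p[0]*k,p[1]*k,z))
for n,c in(('S',S),('D',D)):
    h=cv2.cvtColor(c['image'],cv2.COLOR_BGR2HSV); m=cv2.inRange(h,(5,90,120),(18,220,255))
    N,l,s,ce=cv2.connectedComponentsWithStats(m)
    for i in range(1,N):
        if s[i,4]>250:
            cnt=cv2.findContours((l==i).astype('uint8'),0,2)[0][0]; bx=cv2.boxPoints(cv2.minAreaRect(cnt))
            q=cv2.approxPolyDP(cnt,6,True)[:,0]
            print(n,s[i],[onz(c,*x,.135)[:2].round(3) for x in q][:6])
```

```text
bottle top (array([ 0.54243238, -0.09861901,  0.22052748]), [np.float64(0.00799036858173551), np.float64(0.007990368581735083)])
blower top (array([0.54201201, 0.04667158, 0.23724238]), [np.float64(5.7010511004804814e-05), np.float64(5.701051100469709e-05)])
bseat [ 0.53584421 -0.08268463  0.141     ]
jseat [ 0.5368982  -0.01559363  0.141     ]
blseat [0.53982671 0.04896833 0.141     ]
block1 [ 0.43582547 -0.04033131  0.16      ]
block2 [ 0.42731167 -0.13126946  0.16      ]
platemid [ 0.43678857 -0.09838225  0.136     ]
S [ 237  168   87   52 2376] [array([ 0.508, -0.334]), array([ 0.614, -0.332]), array([ 0.599, -0.166]), array([ 0.508, -0.168])]
S [ 126  226  135   68 1255] [array([ 0.505, -0.126]), array([ 0.53 , -0.121]), array([ 0.508, -0.081]), array([ 0.531, -0.054]), array([ 0.509, -0.017]), array([0.532, 0.013])]
S [ 203  232  148  152 8522] [array([ 0.39 , -0.217]), array([0.391, 0.105]), array([0.364, 0.089]), array([0.352, 0.128]), array([0.363, 0.153]), array([0.333, 0.147])]
S [   0  277  210  107 6253] [array([0.691, 0.259]), array([0.683, 0.218]), array([0.608, 0.231]), array([0.598, 0.307]), array([0.609, 0.205]), array([0.395, 0.183])]
S [298 317  47  28 991] [array([0.318, 0.009]), array([0.281, 0.019]), array([ 0.257, -0.017]), array([ 0.287, -0.037])]
D [247 174  61  46 730] [array([0.617, 0.072]), array([ 0.607, -0.066]), array([ 0.524, -0.116]), array([ 0.504, -0.085]), array([0.503, 0.082]), array([ 0.501, -0.123])]
D [149 210  45  56 711] [array([ 0.393, -0.083]), array([ 0.36 , -0.112]), array([ 0.382, -0.14 ]), array([ 0.383, -0.209]), array([ 0.337, -0.225]), array([ 0.378, -0.278])]
D [ 246  232   73   56 3588] [array([ 0.51 , -0.173]), array([ 0.508, -0.331]), array([ 0.613, -0.339]), array([ 0.614, -0.175])]
```

send_rows([
  [0,0,1,0],
  [0,0,1,0],
  [0,0,1,0],
])

```text
clock: 0.35
eef_pos: [0.2343, 0.4707, 0.3357]
tool_rot: [0.229, 0.973, 0.002, 0.001]
wrist_force: [0.7, 1.1, 0.5]
opening: 0.998
gripper_force: 0.0
```

send_rows([
  [0.3,-0.3,0.5,-0.08],
  [0.6,-0.6,0.8,-0.16],
  [0.9,-1,0.8,-0.24],
])

```text
clock: 0.6
eef_pos: [0.3017, 0.398, 0.4041]
tool_rot: [0.408, 0.913, 0.002, 0.0]
wrist_force: [0.7, 1.2, 0.2]
opening: 0.999
gripper_force: 0.0
```

send_rows([
  [0.3,-0.3,0,-0.08],
  [0.6,-0.6,0,-0.16],
  [0.9,-1,0,-0.24],
])

```text
clock: 0.85
eef_pos: [0.3866, 0.304, 0.401]
tool_rot: [0.572, 0.82, 0.0, 0.0]
wrist_force: [0.2, 0.3, -0.2]
opening: 1.0
gripper_force: 0.0
```

send_rows([
  [0.2,-0.3,0,-0.08],
  [0.4,-0.6,0,-0.16],
  [0.5,-1,0,-0.225],
  [0.5,-1,0,-0.225],
  [0.5,-1,0,-0.225],
])

```text
clock: 1.27
eef_pos: [0.4358, 0.2034, 0.4009]
tool_rot: [0.707, 0.708, -0.0, -0.0]
wrist_force: [-0.8, 0.2, 1.2]
opening: 1.004
gripper_force: 0.0
```

send_rows([
  [0,-0.3,0,0],
  [0,-0.6,0,0],
  [0,-1,0,0],
])

```text
clock: 1.52
eef_pos: [0.4348, 0.1063, 0.4009]
tool_rot: [0.703, 0.711, 0.0, -0.0]
wrist_force: [1.6, -0.5, -0.1]
opening: 1.002
gripper_force: 0.0
```

send_rows([
  [0,-0.3,0,0],
  [0,-0.6,0,0],
  [0,-0.9,0,0],
  [0,-0.9,0,0],
  [0,-0.9,0,0],
  [0,-0.9,0,0],
])

```text
clock: 2.02
eef_pos: [0.4352, 0.0163, 0.4011]
tool_rot: [0.705, 0.709, 0.0, -0.0]
wrist_force: [-0.1, 0.4, -0.5]
opening: 0.996
gripper_force: 0.0
```

Run:
```python
from h import *
import pickle
c=camera('wrist'); pickle.dump(c,open('w1.pkl','wb')); cv2.imwrite("pics/w1.png",cv2.resize(c["image"],(800,600),interpolation=cv2.INTER_CUBIC))
s=get_state(); print(s['clock'],s['eef_pos'],s['tool_rot'],s['joint_pos'],-c['R'].T@c['t'],c['R'][2])
```

```text
2.0667 [0.43520307 0.01654167 0.40111829] [ 7.04467740e-01  7.09735968e-01  1.14372402e-04 -2.14596007e-04] [-1.30521620e-01  8.11403965e-02  2.60697327e-02  1.51592839e+00
  4.42074910e-04  1.43282425e+00] [0.43331065 0.08688922 0.54216757] [ 0.00097946 -0.27834394 -0.96048097]
```

View pics/w1.png

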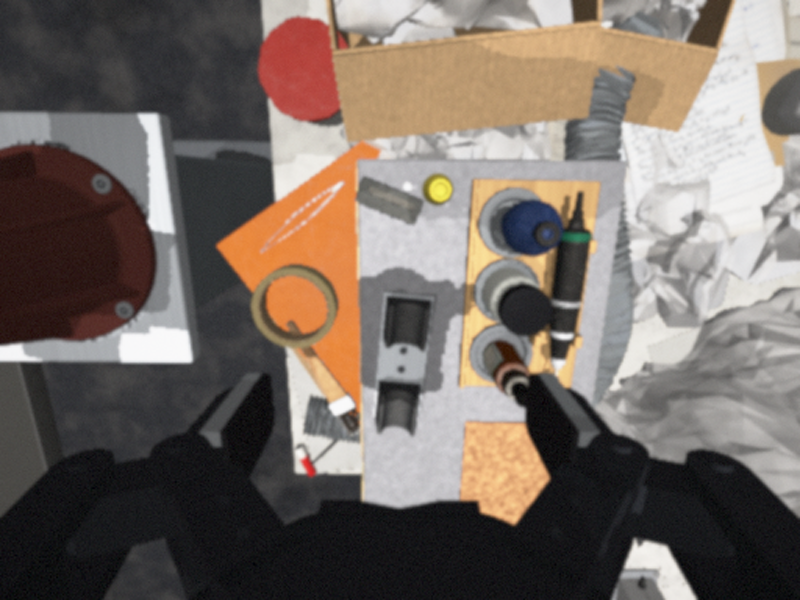

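The wrist view shows the blower nozzle (545,233), jar lid (525,307), teat (520,390), seats at about (511,222), (506,295) and (503,356). The handpiece runs from (578,195) to (558,368), the rest plate is centred near (403,365), and the mat starts at (463,422).

Run:
```python
from h import *
import pickle
d=pickle.load(open('d0.pkl','rb')); S,D=d['scene'],d['side']; k=.64; W=pickle.load(open('w1.pkl','rb'))
for n,a,b in(('bottle top',(359,291),(518,391)),('blower top',(262,342),(546,233)),('jar top',(314,340),(525,307)),('rest block far L cnr?',(385,385),(388,295))):
    print(n,tri(S,np.array(a)*k,W,np.array(b)*k))
for n,p,z in(('blseat',(511,222),.143),('jseat',(506,295),.143),('bseat',(503,356),.143),
 ('blower',(546,233),.239),('jar',(525,307),.213),('bottle',(518,391),.24),
 ('blk1',(408,323),.166),('blk2',(398,403),.15),('plateTL',(387,293),.136),('plateTR',(435,293),.136),('hp top',(574,230),.165),('hp ring',(565,303),.165),('hp tip',(578,195),.165),('hp end',(558,368),.165),('orgTL',(474,179),.136),('orgTR',(601,181),.136),('orgBL',(461,385),.136),('mat',(463,422),.135),('mat',(541,424),.135)):
    print(n,onz(W,p[0]*k,p[1]*k,z).round(4))
# line fit on handpiece pixels & plate
I=W['image']; g=cv2.cvtColor(I,cv2.COLOR_BGR2GRAY)
m=np.zeros_like(g); m[150:215,350:384]=1; m=((g<70)&(m>0)).astype('uint8'); N,l,s,ce=cv2.connectedComponentsWithStats(m)
i=1+np.argmax(s[1:,4]); cnt=cv2.findContours((l==i).astype('uint8'),0,2)[0][0]; r=cv2.minAreaRect(cnt); print(r,s[i])
bx=cv2.boxPoints(r); print([onz(W,*q,.165).round(4) for q in bx])
```

```text
bottle top (array([ 0.52445566, -0.07023992,  0.2470119 ]), [np.float64(0.0014392214800055853), np.float64(0.0014392214800053905)])
blower top (array([0.53595417, 0.05095992, 0.24238791]), [np.float64(9.928581346374772e-05), np.float64(9.92858134630681e-05)])
jar top (array([ 0.5357041 , -0.01352041,  0.20965245]), [np.float64(0.0006997739866431785), np.float64(0.0006997739866434087)])
rest block far L cnr? (array([ 0.42496443, -0.00185462,  0.21574744]), [np.float64(0.0001388100163780477), np.float64(0.00013881001637825927)])
blseat [0.5366 0.0488 0.143 ]
jseat [ 0.5373 -0.021   0.143 ]
bseat [ 0.5391 -0.0848  0.143 ]
blower [0.537  0.0505 0.239 ]
jar [ 0.5351 -0.012   0.213 ]
bottle [ 0.5274 -0.0726  0.24  ]
blk1 [ 0.4422 -0.0424  0.166 ]
blk2 [ 0.4334 -0.1347  0.15  ]
plateTL [ 0.4218 -0.0216  0.136 ]
plateTR [ 0.4691 -0.0213  0.136 ]
hp top [0.5866 0.0444 0.165 ]
hp ring [ 0.5864 -0.0223  0.165 ]
hp tip [0.5865 0.0741 0.165 ]
hp end [ 0.5871 -0.0875  0.165 ]
orgTL [0.5015 0.0867 0.136 ]
orgTR [0.6177 0.0857 0.136 ]
orgBL [ 0.4994 -0.121   0.136 ]
mat [ 0.5038 -0.1656  0.135 ]
mat [ 0.5883 -0.1675  0.135 ]
((362.5, 180.5), (61.0, 25.0), 90.0) [ 350  150   26   62 1067]
[array([0.5633, 0.0404, 0.165 ]), array([0.5976, 0.0406, 0.165 ]), array([ 0.609 , -0.0482,  0.165 ]), array([ 0.5724, -0.0484,  0.165 ])]
```

send_rows([
  [0.35,-0.3,-0.2,0],
  [0.7,-0.6,-0.5,0],
  [1,-0.98,-0.9,0],
  [1,-0.98,-0.9,0],
  [1,-0.98,-0.9,0],
  [1,-0.98,-0.9,0],
])

```text
clock: 2.57
eef_pos: [0.5352, -0.0819, 0.3089]
tool_rot: [0.705, 0.709, -0.001, -0.002]
wrist_force: [-0.8, -0.3, 0.4]
opening: 0.995
gripper_force: 0.0
```

Run:
```python
from h import *
import pickle
c=camera('wrist'); pickle.dump(c,open('w2.pkl','wb')); cv2.imwrite("pics/w2.png",cv2.resize(c["image"],(800,600),interpolation=cv2.INTER_CUBIC))
s=get_state(); print(s['clock'],s['eef_pos'],s['tool_rot'],-c['R'].T@c['t'],c['R'][2])
```

```text
2.6167 [ 0.53513553 -0.0814361   0.31049672] [ 7.04690717e-01  7.09513840e-01 -3.34009078e-04 -9.96611619e-04] [ 0.53391785 -0.01149507  0.45000642] [-0.00284752 -0.27749682 -0.96072234]
```

View pics/w2.png

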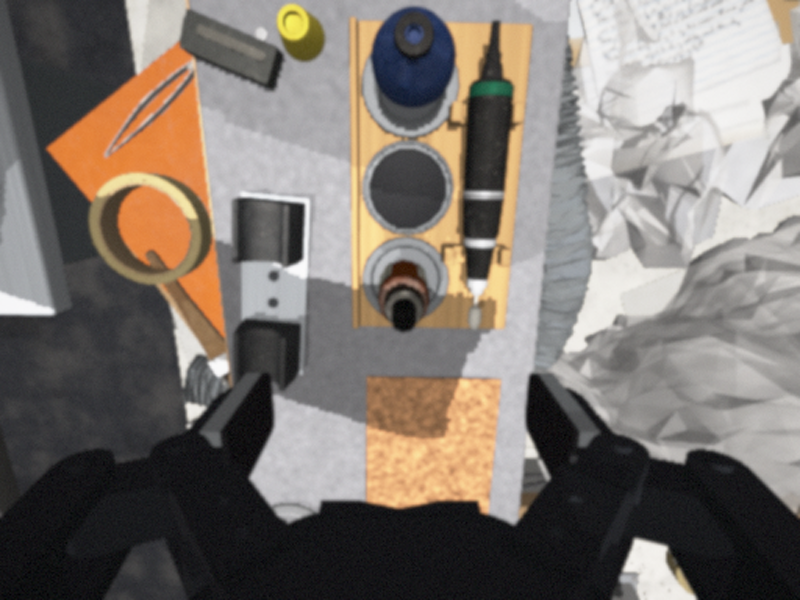

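The wrist view shows the teat top at (404,315), the jar lid at (408,187), the blower nozzle at (413,33) and the bottle seat's rim centred near (405,278). The handpiece's wooden rests are at rows 122 and 250. The rest's plate spans columns 233 to 308.

Run:
```python
from h import *
import pickle
k=.64; W=pickle.load(open('w2.pkl','rb')); V=pickle.load(open('w1.pkl','rb'))
for n,p,q in (('bottle',(404,315),(518,391)),('jar',(408,187),(525,307)),('blower',(413,33),(546,233)),('hp greenring',(491,88),(576,237)),('hp whitering',(484,195),(565,305))):
    X,e=tri(W,np.array(p)*k,V,np.array(q)*k); print(n,X.round(4),round(e[0],4))
for n,p,z in (('bottle',(404,315),.24),('jar',(408,187),.213),('blower',(413,33),.239),('bseat',(405,278),.143),('jseatL',(363,187),.143),('jseatR',(453,187),.143),
 ('rest up',(484,122),.15),('rest lo',(475,250),.15),('hp green',(491,85),.165),('white cone start',(477,283),.165),('hp mid',(483,188),.165),
 ('plateT',(245,193),.136),('plateR',(310,198),.136),('plateR2',(302,374),.136),('hole1',(273,274),.136),('hole2',(273,302),.136),('blk1 top R',(288,200),.166),('blk1 top L',(236,200),.166),('blk1 low',(260,262),.166),('blk2 up',(266,321),.166),('matTL',(367,377),.135),('matTR',(500,378),.135)):
    print(n,onz(W,p[0]*k,p[1]*k,z).round(4))
I=W['image']; cv2.imwrite('pics/w2c.png',cv2.resize(I[110:260,130:330],(800,600),interpolation=cv2.INTER_CUBIC))
```

```text
bottle [ 0.5363 -0.0883  0.2109] 0.0003
jar [ 0.5381 -0.0156  0.2021] 0.0005
blower [0.5385 0.0502 0.2356] 0.0003
hp greenring [0.5859 0.0397 0.174 ] 0.0005
hp whitering [ 0.5857 -0.022   0.1699] 0.0013
bottle [ 0.5359 -0.0791  0.24  ]
jar [ 0.5376 -0.0157  0.213 ]
blower [0.5386 0.0494 0.239 ]
bseat [ 0.5373 -0.0817  0.143 ]
jseatL [ 0.5075 -0.0172  0.143 ]
jseatR [ 0.57   -0.0168  0.143 ]
rest up [0.5876 0.0243 0.15  ]
rest lo [ 0.5864 -0.0595  0.15  ]
hp green [0.5879 0.0433 0.165 ]
white cone start [ 0.5864 -0.0798  0.165 ]
hp mid [ 0.5867 -0.0169  0.165 ]
plateT [ 0.4225 -0.022   0.136 ]
plateR [ 0.4688 -0.0252  0.136 ]
plateR2 [ 0.4552 -0.1631  0.136 ]
hole1 [ 0.4381 -0.081   0.136 ]
hole2 [ 0.4364 -0.1029  0.136 ]
blk1 top R [ 0.4607 -0.0252  0.166 ]
blk1 top L [ 0.4269 -0.0254  0.166 ]
blk1 low [ 0.4391 -0.0661  0.166 ]
blk2 up [ 0.4397 -0.1081  0.166 ]
matTL [ 0.5075 -0.1658  0.135 ]
matTR [ 0.615  -0.1658  0.135 ]
```

View pics/w2c.png

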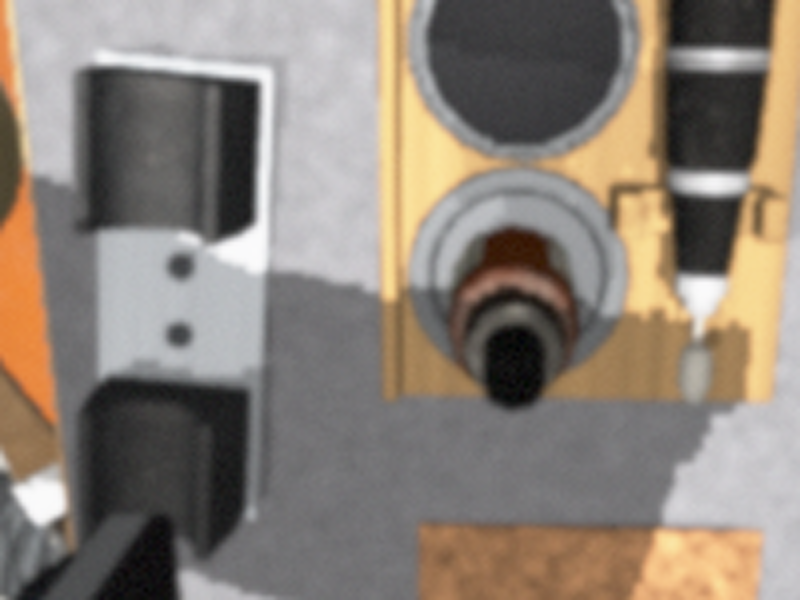

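send_rows([
  [0.02,0.01,-0.3,0],
  [0.02,0.01,-0.6,0],
  [0.02,0.01,-0.9,0],
  [0.02,0.01,-1,0],
], grip=0.75, newtons=40)

```text
clock: 2.95
eef_pos: [0.5356, -0.0795, 0.209]
tool_rot: [0.704, 0.71, -0.001, -0.001]
wrist_force: [-0.4, 1.6, -0.3]
opening: 0.747
gripper_force: 0.0
```

send_rows([
  [0,0,-0.2,0],
  [0,0,-0.3,0],
  [0,0,-0.3,0],
  [0,0,-0.3,0],
])

```text
clock: 3.28
eef_pos: [0.5376, -0.0812, 0.1824]
tool_rot: [0.705, 0.709, 0.0, 0.0]
wrist_force: [-0.1, 0.4, 0.1]
opening: 0.751
gripper_force: 0.0
```

send_rows([
  [0,0,0,0],
  [0,0,0,0],
  [0,0,0,0],
  [0,0,0,0],
  [0,0,0,0],
  [0,0,0,0],
  [0,0,0,0],
  [0,0,0,0],
], grip=0)

```text
clock: 3.95
eef_pos: [0.5379, -0.082, 0.1825]
tool_rot: [0.705, 0.709, 0.001, 0.001]
wrist_force: [-1.3, -0.4, 5.9]
opening: 0.357
gripper_force: 39.3
```

Run:
```python
from h import *
s=get_state(); print(s['clock'],s['eef_pos'],s['opening'],s['gripper_force'],s['wrist_force'])
c=camera('side'); cv2.imwrite("pics/s1.png",cv2.resize(c["image"][120:300,200:380],(600,600),interpolation=cv2.INTER_CUBIC))
```

```text
3.95 [ 0.53792184 -0.08195078  0.18252711] 0.356789788796001 39.25126195033954 [-1.28678337 -0.4098687   5.88168231]
```

View pics/s1.png

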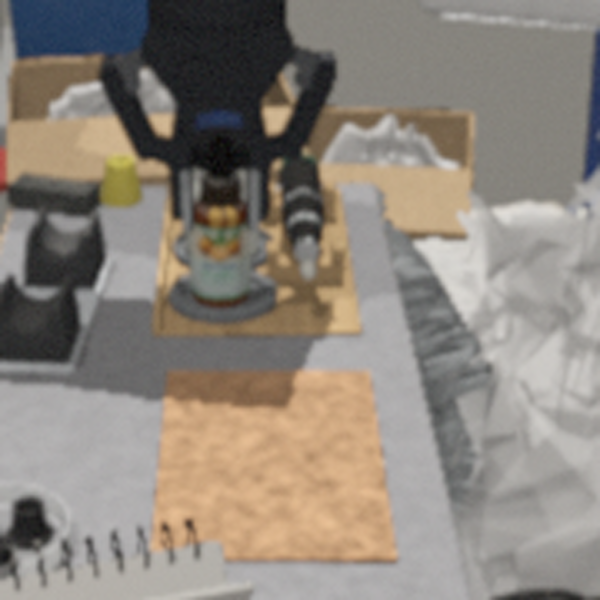

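The pads hold the bottle's upper body at (215,190), and the back finger is clear of the handpiece. Next I lift it and carry it to the mat.

send_rows([
  [0,0,0.1,0],
  [0,0,0.25,0],
  [0,0,0.4,0],
  [0.05,-0.2,0.4,0],
  [0.1,-0.45,0.4,0],
  [0.2,-0.7,0.4,0],
  [0.2,-1,0.4,0],
])

```text
clock: 4.58
eef_pos: [0.5586, -0.1823, 0.2223]
tool_rot: [0.705, 0.71, 0.001, 0.001]
wrist_force: [0.1, 0.2, -0.8]
opening: 0.358
gripper_force: 40.0
```

send_rows([
  [0,-0.3,0,0],
  [0,-0.6,0,0],
  [0,-0.9,0,0],
  [0,-1,0,0],
  [0,-1,0,0],
])

```text
clock: 5.0
eef_pos: [0.557, -0.2844, 0.2215]
tool_rot: [0.706, 0.708, -0.0, 0.0]
wrist_force: [-1.0, 0.0, -0.4]
opening: 0.356
gripper_force: 40.0
```

send_rows([
  [0,-0.2,0,0],
  [0,-0.3,0,0],
  [0,-0.3,0,0],
  [0,-0.3,-0.2,0],
  [0,-0.3,-0.35,0],
  [0,-0.3,-0.4,0],
  [0,-0.3,-0.42,0],
  [0,-0.3,-0.42,0],
])

```text
clock: 5.67
eef_pos: [0.5571, -0.3105, 0.1799]
tool_rot: [0.705, 0.709, -0.0, -0.0]
wrist_force: [-1.0, 0.8, -1.1]
opening: 0.355
gripper_force: 40.0
```

Run:
```python
from h import *
s=get_state(); print(s['clock'],s['eef_pos'],s['opening'],s['gripper_force'],s['wrist_force'])
c=camera('side'); cv2.imwrite("pics/s2.png",cv2.resize(c["image"][120:300,200:380],(600,600),interpolation=cv2.INTER_CUBIC))
```

```text
5.6667 [ 0.55713778 -0.31050905  0.17989749] 0.35540660924217765 39.97006700203201 [-0.96746903  0.76370561 -1.1423714 ]
```

View pics/s2.png

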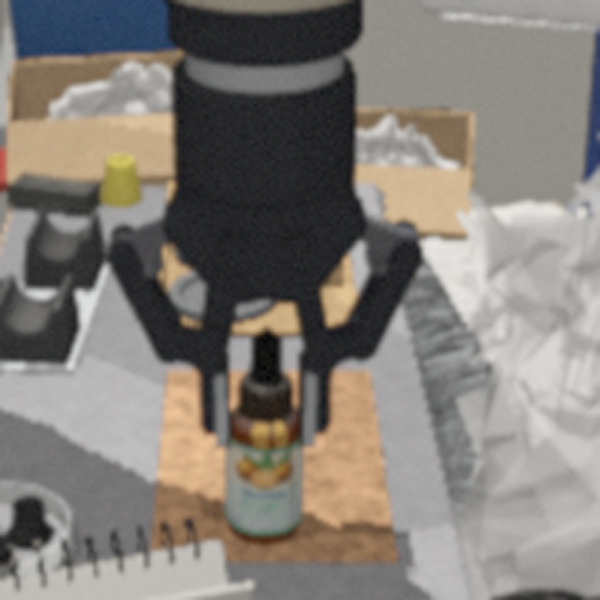

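The bottle hangs upright over the front of the mat, its foot at (265,535). I lower it the last millimetres, release, and go back for the jar.

send_rows([
  [0,0,-0.01,0],
  [0,0,-0.02,0],
  [0,0,-0.02,0],
  [0,0,-0.02,0],
])

```text
clock: 6.05
eef_pos: [0.5577, -0.3114, 0.1795]
tool_rot: [0.705, 0.709, 0.0, 0.001]
wrist_force: [-4.4, 3.3, 14.5]
opening: 0.354
gripper_force: 41.5
```

send_rows([
  [0,0,0,0],
  [0,0,0,0],
  [0,0,0,0],
  [0,0,0,0],
  [0,0,0,0],
  [0,0,0.3,0],
  [0,0,0.6,0],
  [0,0,1,0],
  [0,0,1,0],
], grip=0.75)

```text
clock: 6.8
eef_pos: [0.5594, -0.3132, 0.2846]
tool_rot: [0.705, 0.709, 0.001, 0.005]
wrist_force: [0.5, -0.2, 0.4]
opening: 0.748
gripper_force: 0.0
```

send_rows([
  [-0.05,0.3,0,0],
  [-0.1,0.6,0,0],
  [-0.2,0.9,0,0],
  [-0.2,1,0,0],
  [-0.2,1,0,0],
])

```text
clock: 7.22
eef_pos: [0.5371, -0.2095, 0.2776]
tool_rot: [0.704, 0.71, 0.0, 0.0]
wrist_force: [-0.0, 0.1, 0.9]
opening: 0.75
gripper_force: 0.0
```

send_rows([
  [0,0.3,0,0],
  [0,0.6,0,0],
  [0,0.9,0,0],
  [0,1,0,0],
  [0,1,0,0],
])

```text
clock: 7.63
eef_pos: [0.5377, -0.1104, 0.2772]
tool_rot: [0.704, 0.71, 0.0, 0.0]
wrist_force: [1.0, -0.5, -0.0]
opening: 0.747
gripper_force: 0.0
```

send_rows([
  [0,0.3,0,0],
  [0,0.6,0,0],
  [0,0.9,0,0],
  [0,0.9,0,0],
  [0,0.9,0,0],
  [0,0.9,0,0],
], grip=0.85)

```text
clock: 8.13
eef_pos: [0.5378, -0.0231, 0.277]
tool_rot: [0.705, 0.709, -0.0, 0.0]
wrist_force: [0.2, -0.6, -0.1]
opening: 0.854
gripper_force: 0.0
```

Run:
```python
from h import *
s=get_state(); print(s['clock'],s['eef_pos'],s['opening'],s['gripper_force'],s['wrist_force'])
```

```text
8.1333 [ 0.53780627 -0.0230623   0.27700966] 0.8543288191322471 0.0 [ 0.24718004 -0.58601824 -0.14633666]
```

send_rows([
  [0,0.07,-0.3,0],
  [0,0.07,-0.6,0],
  [0,0.07,-0.85,0],
  [0,0.07,-0.98,0],
  [0,0.07,-0.98,0],
  [0,0.07,-0.98,0],
])

```text
clock: 8.63
eef_pos: [0.5372, -0.0161, 0.1789]
tool_rot: [0.706, 0.708, -0.0, -0.0]
wrist_force: [-0.2, 0.5, 1.8]
opening: 0.849
gripper_force: 0.0
```

send_rows([
  [0,0,0,0],
  [0,0,0,0],
  [0,0,0,0],
  [0,0,0,0],
  [0,0,0,0],
  [0,0,0,0],
  [0,0,0,0],
], grip=0)

```text
clock: 9.22
eef_pos: [0.5386, -0.0152, 0.1809]
tool_rot: [0.705, 0.709, 0.001, 0.002]
wrist_force: [0.4, -1.2, 5.6]
opening: 0.49
gripper_force: 39.8
```

send_rows([
  [0,0,0.1,0],
  [0,0,0.25,0],
  [0,0,0.4,0],
  [0.05,-0.2,0.4,0],
  [0.1,-0.45,0.4,0],
  [0.2,-0.7,0.4,0],
  [0.2,-1,0.4,0],
])

```text
clock: 9.8
eef_pos: [0.5587, -0.1153, 0.2205]
tool_rot: [0.705, 0.71, 0.001, 0.001]
wrist_force: [-0.2, 0.0, -1.6]
opening: 0.491
gripper_force: 39.1
```

send_rows([
  [0,-0.3,0,0],
  [0,-0.6,0,0],
  [0,-0.9,0,0],
  [0,-1,0,0],
  [0,-1,0,0],
])

```text
clock: 10.22
eef_pos: [0.5572, -0.2173, 0.2198]
tool_rot: [0.706, 0.708, -0.0, 0.001]
wrist_force: [0.3, 0.1, -2.2]
opening: 0.491
gripper_force: 39.1
```

Run:
```python
from h import *
s=get_state(); print(s['clock'],s['eef_pos'],s['opening'],s['gripper_force'],s['wrist_force'])
c=camera('side'); cv2.imwrite("pics/s3.png",cv2.resize(c["image"][120:300,200:380],(600,600),interpolation=cv2.INTER_CUBIC))
```

```text
10.2167 [ 0.5572333  -0.21728601  0.21981208] 0.49070997740324596 39.13255140265392 [ 0.30781664  0.13404375 -2.24152675]
```

View pics/s3.png

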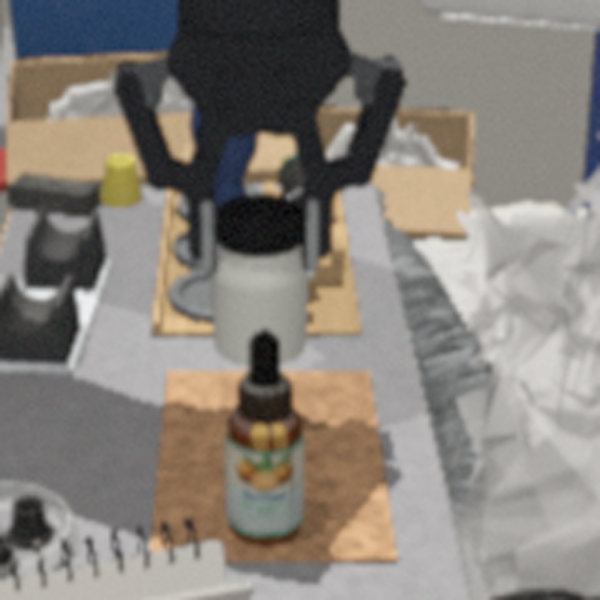

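The bottle stands at (265,480) on the mat and the jar hangs upright at (260,290).

send_rows([
  [0,-0.2,0,0],
  [0,-0.33,0,0],
  [0,-0.33,-0.2,0],
  [0,-0.33,-0.35,0],
  [0,-0.33,-0.4,0],
  [0,-0.33,-0.42,0],
  [0,-0.33,-0.43,0],
  [0,-0.33,-0.43,0],
])

```text
clock: 10.93
eef_pos: [0.5567, -0.2467, 0.1777]
tool_rot: [0.705, 0.709, -0.0, -0.0]
wrist_force: [-6.6, 2.1, 8.6]
opening: 0.493
gripper_force: 44.7
```

send_rows([
  [0,0,0,0],
  [0,0,0,0],
  [0,0,0,0],
  [0,0,0,0],
  [0,0,0,0],
  [0,0,0.3,0],
  [0,0,0.6,0],
  [0,0,1,0],
  [0,0,1,0],
], grip=0.85)

```text
clock: 11.68
eef_pos: [0.5596, -0.249, 0.2835]
tool_rot: [0.705, 0.709, 0.001, 0.005]
wrist_force: [1.1, -0.6, 0.9]
opening: 0.85
gripper_force: 0.0
```

send_rows([
  [-0.05,0.3,0,0],
  [-0.1,0.6,0,0],
  [-0.2,0.9,0,0],
  [-0.2,1,0,0],
  [-0.2,1,0,0],
])

```text
clock: 12.1
eef_pos: [0.5371, -0.1455, 0.2766]
tool_rot: [0.704, 0.71, 0.0, 0.0]
wrist_force: [0.7, -0.3, 0.6]
opening: 0.848
gripper_force: 0.0
```

send_rows([
  [0,0.3,0,0],
  [0,0.6,0,0],
  [0,0.9,0,0],
  [0,1,0,0],
  [0,1,0,0],
])

```text
clock: 12.52
eef_pos: [0.5377, -0.0464, 0.2762]
tool_rot: [0.704, 0.71, 0.0, 0.0]
wrist_force: [-0.3, 0.1, -0.2]
opening: 0.851
gripper_force: 0.0
```

send_rows([
  [0,0.3,0,0],
  [0,0.6,0,0],
  [0,0.9,0,0],
  [0,1,0,0],
  [0,1,0,0],
  [0,1,0,0],
])

```text
clock: 13.02
eef_pos: [0.5378, 0.0513, 0.276]
tool_rot: [0.705, 0.709, -0.0, 0.0]
wrist_force: [0.2, -0.0, 0.0]
opening: 0.845
gripper_force: 0.0
```

Run:
```python
from h import *
s=get_state(); print(s['clock'],s['eef_pos'],s['opening'],s['gripper_force'],s['wrist_force'])
```

```text
13.0167 [0.5377836  0.05131244 0.27601038] 0.8454452588648097 0.0 [ 0.17622342 -0.01778713  0.04923078]
```

send_rows([
  [0,-0.01,-0.3,0],
  [0,-0.01,-0.6,0],
  [0,-0.01,-0.85,0],
  [0,-0.01,-0.98,0],
  [0,-0.01,-0.98,0],
  [0,-0.01,-0.98,0],
])

```text
clock: 13.52
eef_pos: [0.5373, 0.0498, 0.178]
tool_rot: [0.706, 0.708, -0.0, -0.0]
wrist_force: [0.3, -0.5, 1.3]
opening: 0.854
gripper_force: 0.0
```

send_rows([
  [0,0,0,0],
  [0,0,0,0],
  [0,0,0,0],
  [0,0,0,0],
  [0,0,0,0],
  [0,0,0,0],
  [0,0,0,0],
], grip=0)

```text
clock: 14.1
eef_pos: [0.5383, 0.0511, 0.1797]
tool_rot: [0.705, 0.709, 0.001, 0.001]
wrist_force: [0.1, -1.2, 4.0]
opening: 0.511
gripper_force: 39.8
```

send_rows([
  [0,0,0.1,0],
  [0,0,0.25,0],
  [0,0,0.4,0],
  [0.05,-0.2,0.4,0],
  [0.1,-0.45,0.4,0],
  [0.2,-0.7,0.4,0],
  [0.2,-1,0.4,0],
])

```text
clock: 14.68
eef_pos: [0.5588, -0.0493, 0.2196]
tool_rot: [0.705, 0.71, 0.001, 0.001]
wrist_force: [0.4, -0.6, -0.3]
opening: 0.513
gripper_force: 40.8
```

send_rows([
  [0,-0.3,0,0],
  [0,-0.6,0,0],
  [0,-0.9,0,0],
  [0,-1,0,0],
  [0,-1,0,0],
])

```text
clock: 15.1
eef_pos: [0.5574, -0.1512, 0.219]
tool_rot: [0.706, 0.708, 0.0, 0.001]
wrist_force: [0.2, -0.4, -1.3]
opening: 0.509
gripper_force: 40.8
```

Run:
```python
from h import *
s=get_state(); print(s['clock'],s['eef_pos'],s['opening'],s['gripper_force'],s['wrist_force'])
c=camera('side'); cv2.imwrite("pics/s4.png",cv2.resize(c["image"][120:300,200:380],(600,600),interpolation=cv2.INTER_CUBIC))
```

```text
15.1 [ 0.55743862 -0.15124445  0.21903056] 0.508831962637809 40.81327405641787 [ 0.18741621 -0.36287291 -1.33178604]
```

View pics/s4.png

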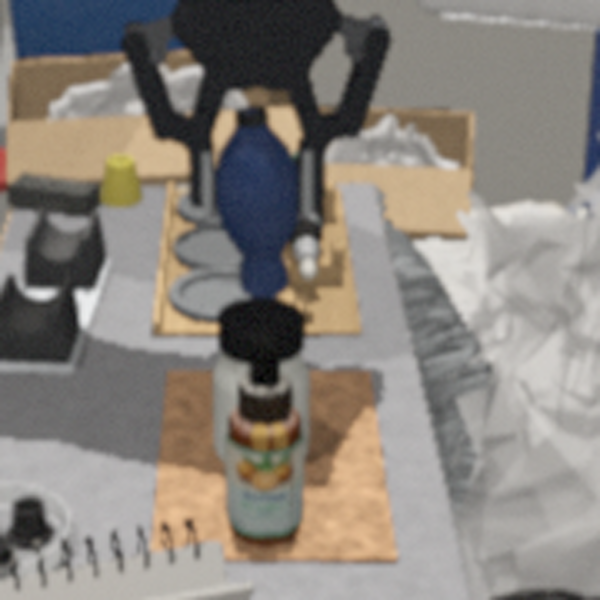

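The blower hangs upright at (257,200), and the bottle and jar stand on the mat. I place it and then move back for a view of the rest and the handpiece.

send_rows([
  [0,-0.2,0,0],
  [0,-0.39,0,0],
  [0,-0.39,-0.2,0],
  [0,-0.39,-0.35,0],
  [0,-0.39,-0.4,0],
  [0,-0.39,-0.42,0],
  [0,-0.39,-0.43,0],
  [0,-0.39,-0.43,0],
])

```text
clock: 15.82
eef_pos: [0.5567, -0.1865, 0.1767]
tool_rot: [0.705, 0.709, -0.0, -0.0]
wrist_force: [-5.4, -0.6, 6.5]
opening: 0.505
gripper_force: 41.1
```

send_rows([
  [0,0,0,0],
  [0,0,0,0],
  [0,0,0,0],
  [0,0,0,0],
  [0,0,0,0],
  [0,0,0.3,0],
  [0,0,0.6,0],
  [0,0,1,0],
  [0,0,1,0],
], grip=0.85)

```text
clock: 16.57
eef_pos: [0.5598, -0.1888, 0.2823]
tool_rot: [0.705, 0.709, 0.002, 0.005]
wrist_force: [1.2, -0.6, 0.1]
opening: 0.846
gripper_force: 0.0
```

send_rows([
  [-0.15,0.3,0.1,0],
  [-0.3,0.6,0.3,0],
  [-0.57,0.9,0.5,0],
  [-0.57,1,0.5,0],
  [-0.57,1,0.5,0],
])

```text
clock: 16.98
eef_pos: [0.4999, -0.0856, 0.327]
tool_rot: [0.704, 0.71, 0.001, 0.001]
wrist_force: [0.6, 0.3, 0.1]
opening: 0.851
gripper_force: 0.0
```

send_rows([
  [0,0.3,0,0],
  [0,0.6,0,0],
  [0,0.6,0,0],
  [0,0.6,0,0],
  [0,0.6,0,0],
], grip=1)

```text
clock: 17.4
eef_pos: [0.5006, -0.0284, 0.3246]
tool_rot: [0.705, 0.709, -0.0, -0.0]
wrist_force: [-0.3, 0.3, 0.2]
opening: 0.999
gripper_force: 0.0
```

Run:
```python
from h import *
import pickle
c=camera('wrist'); pickle.dump(c,open('w3.pkl','wb')); cv2.imwrite("pics/w3.png",cv2.resize(c["image"],(800,600),interpolation=cv2.INTER_CUBIC))
s=get_state(); print(s['clock'],s['eef_pos'],s['tool_rot'])
```

```text
17.45 [ 0.50054901 -0.02867434  0.32461165] [ 7.05357895e-01  7.08851281e-01 -3.00989495e-04 -1.03075837e-04]
```

View pics/w3.png

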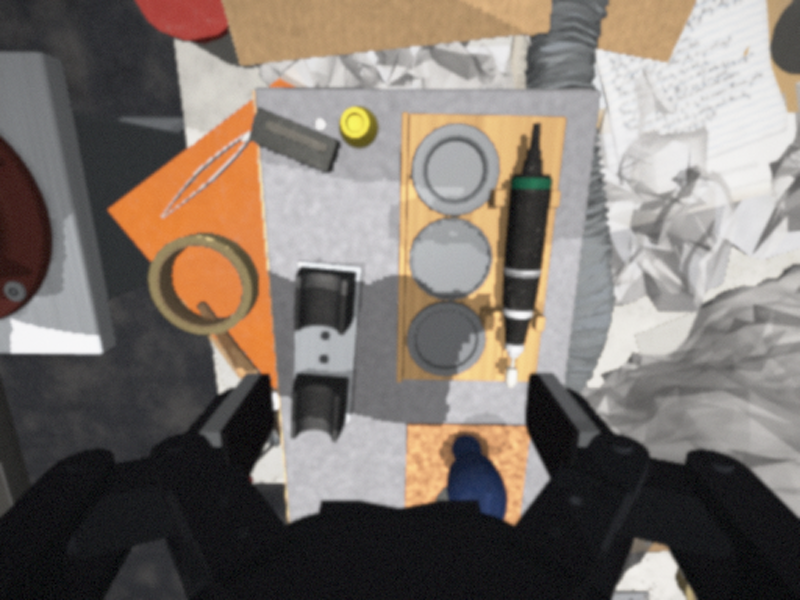

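The three seats are empty at (455,168), (450,259) and (446,338). The handpiece is untouched from (535,128) to (512,385), with its middle near (525,257). The rest has its holes at (325,336) and (324,358).

Run:
```python
from h import *
import pickle
k=.64; W=pickle.load(open('w3.pkl','rb')); V=pickle.load(open('w2.pkl','rb')); U=pickle.load(open('w1.pkl','rb'))
for n,p,z in (('blseat',(455,168),.143),('jseat',(450,259),.143),('bseat',(446,338),.143),('h1',(325,336),.136),('h2',(324,358),.136),('plTL',(301,263),.136),('plTR',(361,267),.136),('plR lo',(349,418),.136)):
    print(n,onz(W,p[0]*k,p[1]*k,z).round(4))
g=cv2.GaussianBlur(cv2.cvtColor(W['image'],cv2.COLOR_BGR2GRAY),(3,3),0).astype(float)
pts=[]
for r in list(range(174,266,4)):
    row=g[r,216:236]; j=np.argmin(np.diff(row)); pts.append((j+216.5,r,np.diff(row)[j]))
P=np.array([onz(W,a,b,.136)[:2] for a,b,w in pts]); print(np.c_[P.round(4),[w for *_,w in pts]][::2])
f=np.polyfit(P[:,1],P[:,0],1); r=abs(P[:,0]-np.polyval(f,P[:,1])); f=np.polyfit(P[r<.002][:,1],P[r<.002][:,0],1); print('edge slope',f)
# holes centroid in three views
for c,box in((W,(200,208,216,236)),(V,(168,170,182,200)),):
    x0,_,_,_=box
gi=cv2.cvtColor(W['image'],cv2.COLOR_BGR2GRAY); print(gi[208:238,196:222][::2,::2])
# handpiece centreline: dark pixels per row
for r in range(116,225,8):
    cols=np.where(gi[r,310:362]<75)[0]+310
    if len(cols): print(r,cols.min(),cols.max(),onz(W,(cols.min()+cols.max()+1)/2,r,.165).round(4))
```

```text
blseat [0.5387 0.0494 0.143 ]
jseat [ 0.5377 -0.017   0.143 ]
bseat [ 0.537  -0.0814  0.143 ]
h1 [ 0.4382 -0.083   0.136 ]
h2 [ 0.4365 -0.1026  0.136 ]
plTL [ 0.422  -0.0221  0.136 ]
plTR [ 0.469 -0.025  0.136]
plR lo [ 0.4559 -0.1592  0.136 ]
[[  0.4682  -0.0289 -22.    ]
 [  0.4568  -0.0391 -21.    ]
 [  0.4565  -0.0494 -12.    ]
 [  0.455   -0.0599 -11.    ]
 [  0.4636  -0.0706 -22.    ]
 [  0.462   -0.0814 -20.    ]
 [  0.4618  -0.0924 -24.    ]
 [  0.4602  -0.1037 -25.    ]
 [  0.4599  -0.1151 -16.    ]
 [  0.4596  -0.1268  -6.    ]
 [  0.4472  -0.1387  -8.    ]
 [  0.4468  -0.1508 -10.    ]]Traceback (most recent call last):
  File "<stdin>", line 11, in <module>
    raise TypeError("expected non-empty vector for x")
TypeError: expected non-empty vector for x
```

send_rows([
  [0.3,0.11,0,-0.01],
  [0.6,0.11,0,-0.01],
  [0.86,0.11,-0.3,-0.01],
  [0.86,0.11,-0.6,-0.01],
  [0.86,0.11,-0.8,-0.01],
  [0.86,0.11,-0.9,-0.01],
  [0.86,0.11,-0.9,-0.01],
], grip=0.7)

```text
clock: 18.03
eef_pos: [0.585, -0.0176, 0.2327]
tool_rot: [0.711, 0.703, -0.001, -0.002]
wrist_force: [0.8, -0.2, -0.1]
opening: 0.699
gripper_force: 0.0
```

send_rows([
  [0,0,0,0],
  [0,0,0,0],
])

```text
clock: 18.2
eef_pos: [0.587, -0.0173, 0.2368]
tool_rot: [0.711, 0.703, 0.001, 0.001]
wrist_force: [0.4, -0.7, 0.2]
opening: 0.699
gripper_force: 0.0
```

send_rows([
  [0,0,-0.3,0],
  [0,0,-0.6,0],
  [0,0,-0.8,0],
  [0,0,-0.9,0],
  [0,0,-0.9,0],
  [0,0,-0.9,0],
])

```text
clock: 18.7
eef_pos: [0.587, -0.0169, 0.1465]
tool_rot: [0.711, 0.703, 0.0, 0.001]
wrist_force: [0.5, 0.4, 1.0]
opening: 0.699
gripper_force: 0.0
```

send_rows([
  [0,0,0,0],
  [0,0,0,0],
  [0,0,0,0],
  [0,0,0,0],
  [0,0,0,0],
  [0,0,0,0],
  [0,0,0,0],
  [0,0,0,0],
], grip=0, newtons=70)

```text
clock: 19.37
eef_pos: [0.5873, -0.0169, 0.1469]
tool_rot: [0.711, 0.704, 0.001, 0.001]
wrist_force: [-0.6, 1.3, 7.2]
opening: 0.296
gripper_force: 68.2
```

send_rows([
  [0,0,0.1,0],
  [0,0,0.3,0],
  [0,0,0.6,0],
  [0,0,0.8,0],
  [0,0,0.8,0],
  [0,0,0.8,0],
])

```text
clock: 19.87
eef_pos: [0.5869, -0.0168, 0.2266]
tool_rot: [0.711, 0.704, 0.001, 0.001]
wrist_force: [-0.3, 0.4, -3.8]
opening: 0.292
gripper_force: 69.1
```

send_rows([
  [-0.2,-0.1,0,0],
  [-0.4,-0.3,0,-0.03],
  [-0.7,-0.5,0,-0.05],
  [-1,-0.76,0,-0.05],
  [-1,-0.76,0,-0.05],
])

```text
clock: 20.28
eef_pos: [0.4806, -0.095, 0.2237]
tool_rot: [0.739, 0.674, -0.002, -0.002]
wrist_force: [2.0, -0.5, -2.2]
opening: 0.298
gripper_force: 69.6
```

send_rows([
  [-0.25,0,0,0],
  [-0.5,0,0,0],
  [-0.5,0,-0.2,0],
  [-0.5,0,-0.35,0],
  [-0.5,0,-0.35,0],
  [-0.5,0,-0.35,0],
])

```text
clock: 20.78
eef_pos: [0.4352, -0.0923, 0.1893]
tool_rot: [0.738, 0.675, -0.001, -0.001]
wrist_force: [0.7, 0.1, -2.5]
opening: 0.299
gripper_force: 70.0
```

Run:
```python
from h import *
import pickle
c=camera('wrist'); d=camera('side'); pickle.dump((c,d),open('w4.pkl','wb'))
a=cv2.resize(c["image"][150:384,80:392],(400,300)); b=cv2.resize(d["image"][110:260,140:340],(400,300))
cv2.imwrite("pics/w4.png",cv2.resize(np.hstack([a,b]),(800,300)))
s=get_state(); print(s['clock'],s['eef_pos'],s['tool_rot'],s['wrist_force'])
```

```text
20.8833 [ 0.43647549 -0.09272715  0.19047226] [ 7.37697953e-01  6.75130896e-01 -5.35263782e-05 -3.83023440e-05] [ 0.26530203  0.41631825 -3.23917309]
```

View pics/w4.png

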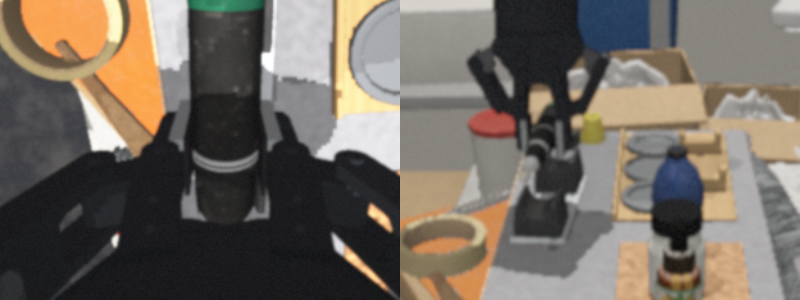

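The handpiece hangs parallel over both blocks. In the side half of the picture its axis is over the grooves at (540,170). I lower it while watching the force.

send_rows([
  [0.01,0,-0.1,0],
  [0.01,0,-0.2,0],
  [0.01,0,-0.3,0],
  [0.01,0,-0.3,0],
  [0.01,0,-0.3,0],
])

```text
clock: 21.3
eef_pos: [0.4374, -0.0927, 0.1605]
tool_rot: [0.738, 0.675, -0.0, -0.0]
wrist_force: [-0.1, 0.3, -1.9]
opening: 0.291
gripper_force: 70.0
```

send_rows([
  [0,0,-0.03,0],
  [0,0,-0.06,0],
  [0,0,-0.08,0],
  [0,0,-0.08,0],
])

```text
clock: 21.63
eef_pos: [0.4375, -0.0928, 0.1521]
tool_rot: [0.738, 0.675, 0.0, 0.0]
wrist_force: [0.7, -0.0, -2.2]
opening: 0.295
gripper_force: 70.0
```

No side force, and it is about 1 mm above its seat. I lower it to contact, then release and rise.

send_rows([
  [0,0,-0.01,0],
  [0,0,-0.02,0],
  [0,0,-0.02,0],
  [0,0,-0.02,0],
])

```text
clock: 21.97
eef_pos: [0.4376, -0.0928, 0.1513]
tool_rot: [0.738, 0.675, 0.0, 0.001]
wrist_force: [-3.4, 1.1, 11.1]
opening: 0.294
gripper_force: 71.7
```

send_rows([
  [0,0,0,0],
  [0,0,0,0],
  [0,0,0,0],
  [0,0,0,0],
  [0,0,0,0],
  [0,0,0,0],
], grip=0.6)

```text
clock: 22.47
eef_pos: [0.4372, -0.0927, 0.1501]
tool_rot: [0.738, 0.675, -0.0, -0.0]
wrist_force: [-0.3, -0.9, -0.7]
opening: 0.602
gripper_force: 0.0
```

send_rows([
  [0,0,0.2,0],
  [0,0,0.5,0],
  [0,0,0.8,0],
  [0,0,1,0],
  [0,0,1,0],
  [0,0,1,0],
])

```text
clock: 22.97
eef_pos: [0.4379, -0.093, 0.2508]
tool_rot: [0.738, 0.675, 0.0, 0.001]
wrist_force: [0.2, 0.4, -0.3]
opening: 0.601
gripper_force: 0.0
```

send_rows([
  [0.3,0.2,0.2,0.05],
  [0.6,0.5,0.5,0.05],
  [0.6,0.6,0.7,0.05],
  [0.6,0.6,0.7,0.05],
  [0.6,0.6,0.7,0.05],
], grip=0.85)

```text
clock: 23.38
eef_pos: [0.4977, -0.032, 0.3196]
tool_rot: [0.71, 0.704, -0.0, -0.0]
wrist_force: [-1.3, 0.2, 0.4]
opening: 0.85
gripper_force: 0.0
```

Run:
```python
from h import *
import pickle
c=camera('wrist'); pickle.dump(c,open('w5.pkl','wb')); cv2.imwrite("pics/w5.png",cv2.resize(c["image"],(800,600),interpolation=cv2.INTER_CUBIC))
s=get_state(); print(s['clock'],s['eef_pos'],s['tool_rot'],s['wrist_force'])
```

```text
23.4333 [ 0.49686156 -0.03250069  0.31877887] [ 7.10376451e-01  7.03821352e-01 -5.75676302e-04 -6.86776596e-04] [-0.93233121 -0.23881864 -0.37586257]
```

View pics/w5.png

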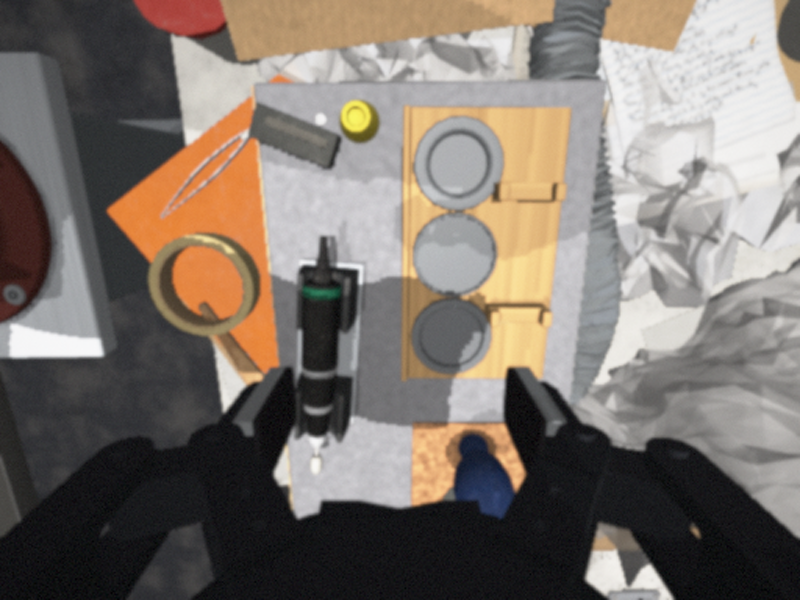

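The handpiece lies in the rest, from its green ring at (321,292) to the cone at (318,435). The seats are empty at (459,161), (454,253) and (451,334).

Run:
```python
from h import *
import pickle
k=.64; W=pickle.load(open('w5.pkl','rb'))
for n,p,z in (('blseat',(459,161),.143),('jseat',(454,253),.143),('bseat',(451,334),.143),('green',(321,289),.169),('cone',(318,435),.169)):
    print(n,onz(W,p[0]*k,p[1]*k,z).round(4))
for n,(x0,y0) in dict(bl=(459,161),j=(454,253),b=(451,334)).items():
    g=cv2.cvtColor(W['image'],cv2.COLOR_BGR2HSV); u,v=int(x0*k),int(y0*k)
    m=np.zeros(g.shape[:2],'uint8'); cv2.circle(m,(u,v),33,255,-1); m&=cv2.inRange(g,(0,0,0),(180,70,255)) 
    N,l,s,ce=cv2.connectedComponentsWithStats(m); i=l[v,u]; e=cv2.fitEllipse(cv2.findContours((l==i).astype('uint8'),0,2)[0][0]); print(n,e,onz(W,*e[0],.141).round(4))
```

```text
blseat [0.5391 0.0498 0.143 ]
jseat [ 0.5374 -0.0157  0.143 ]
bseat [ 0.5368 -0.0803  0.143 ]
green [ 0.441  -0.0361  0.169 ]
cone [ 0.4317 -0.1539  0.169 ]
bl ((293.2200622558594, 104.1058578491211), (56.16623306274414, 60.40357208251953), 15.671001434326172) [0.5388 0.0488 0.141 ]
j ((290.55157470703125, 161.63186645507812), (51.48308563232422, 60.343116760253906), 7.471199035644531) [ 0.5376 -0.0157  0.141 ]
b ((288.60028076171875, 211.931884765625), (49.33866882324219, 56.59213638305664), 5.96981143951416) [ 0.5369 -0.0787  0.141 ]
```

send_rows([
  [0.2,-0.3,0,0.01],
  [0.4,-0.6,0,0.01],
  [0.61,-0.9,0,0.01],
  [0.61,-1,0,0.01],
  [0.61,-1,0,0.01],
])

```text
clock: 23.85
eef_pos: [0.5575, -0.1357, 0.3174]
tool_rot: [0.706, 0.708, -0.001, -0.002]
wrist_force: [-0.9, 0.5, -0.2]
opening: 0.851
gripper_force: 0.0
```

send_rows([
  [0,-0.3,-0.1,0],
  [0,-0.56,-0.3,0],
  [0,-0.56,-0.5,0],
  [0,-0.56,-0.5,0],
  [0,-0.56,-0.5,0],
  [0,-0.56,-0.5,0],
])

```text
clock: 24.35
eef_pos: [0.558, -0.1879, 0.2709]
tool_rot: [0.705, 0.709, 0.0, -0.0]
wrist_force: [0.8, -0.0, -0.0]
opening: 0.85
gripper_force: 0.0
```

Run:
```python
from h import *
s=get_state(); print(s['clock'],s['eef_pos'],s['tool_rot'])
c=camera('wrist'); I=c['image']; h=cv2.cvtColor(I,cv2.COLOR_BGR2HSV)
m=cv2.inRange(h,(100,90,25),(130,255,255)); N,l,st,ce=cv2.connectedComponentsWithStats(m); i=1+np.argmax(st[1:,4]); print(st[i],ce[i])
# widest-row midline at z~.193
b=(l==i); 
rows=[(r,np.where(b[r])[0]) for r in range(384) if b[r].any()]
for r,q in rows[::8]: print(r,q.min(),q.max())
print(proj(c,[.558,-.188,.135]),proj(c,[.558,-.188,.193]),proj(c,[.558,-.188,.236]))
```

```text
24.35 [ 0.55795152 -0.18790727  0.27094601] [ 7.04956536e-01  7.09250496e-01  1.24002027e-04 -2.30595905e-05]
[ 233  175   50   52 1644] [257.69647202 196.8959854 ]
175 253 262
183 240 275
191 235 280
199 233 282
207 233 281
215 236 279
223 242 272
[256.98114626 184.45069968] [257.32903769 201.51279519] [257.71952692 220.66406997]
```

send_rows([
  [0,0,-0.3,0],
  [0,0,-0.6,0],
  [0,0,-0.85,0],
  [0,0,-0.94,0],
  [0,0,-0.94,0],
  [0,0,-0.94,0],
])

```text
clock: 24.9
eef_pos: [0.5588, -0.1885, 0.1775]
tool_rot: [0.705, 0.709, 0.0, 0.001]
wrist_force: [0.5, -0.2, 1.1]
opening: 0.848
gripper_force: 0.0
```

send_rows([
  [0,0,0,0],
  [0,0,0,0],
  [0,0,0,0],
  [0,0,0,0],
  [0,0,0,0],
  [0,0,0,0],
  [0,0,0,0],
], grip=0, newtons=40)

```text
clock: 25.48
eef_pos: [0.5592, -0.1892, 0.1782]
tool_rot: [0.705, 0.709, 0.0, 0.002]
wrist_force: [-0.3, 1.1, 7.0]
opening: 0.507
gripper_force: 39.8
```

send_rows([
  [0,0,0.1,0],
  [0,0,0.25,0],
  [0,0,0.4,0],
  [-0.05,0.2,0.4,0],
  [-0.1,0.45,0.4,0],
  [-0.2,0.7,0.4,0],
  [-0.2,1,0.4,0],
])

```text
clock: 26.07
eef_pos: [0.5372, -0.0885, 0.2174]
tool_rot: [0.706, 0.709, -0.0, 0.0]
wrist_force: [1.4, 0.6, -0.3]
opening: 0.504
gripper_force: 40.9
```

send_rows([
  [0,0.3,0,0],
  [0,0.6,0,0],
  [0,0.9,0,0],
  [0,1,0,0],
  [0,1,0,0],
])

```text
clock: 26.48
eef_pos: [0.5384, 0.0135, 0.2173]
tool_rot: [0.704, 0.71, 0.001, 0.0]
wrist_force: [-1.0, 0.5, -0.6]
opening: 0.506
gripper_force: 40.9
```

send_rows([
  [0,0.2,0,0],
  [0,0.36,0,0],
  [0,0.36,0,0],
  [0,0.36,0,0],
])

```text
clock: 26.82
eef_pos: [0.5386, 0.0467, 0.2167]
tool_rot: [0.705, 0.709, 0.0, 0.0]
wrist_force: [0.6, -0.1, -1.4]
opening: 0.506
gripper_force: 40.9
```

send_rows([
  [0,0.03,-0.1,0],
  [0,0.03,-0.2,0],
  [0,0.03,-0.3,0],
  [0,0.03,-0.35,0],
  [0,0.03,-0.37,0],
  [0,0.03,-0.38,0],
  [0,0.03,-0.38,0],
])

```text
clock: 27.4
eef_pos: [0.5388, 0.0496, 0.1804]
tool_rot: [0.705, 0.709, 0.001, 0.001]
wrist_force: [-7.5, -2.1, 29.4]
opening: 0.507
gripper_force: 43.3
```

send_rows([
  [0,0,0,0],
  [0,0,0,0],
  [0,0,0,0],
  [0,0,0,0],
  [0,0,0,0],
  [0,0,0.3,0],
  [0,0,0.6,0],
  [0,0,1,0],
  [0,0,1,0],
  [0,0,1,0],
], grip=0.85)

```text
clock: 28.23
eef_pos: [0.5395, 0.0502, 0.28]
tool_rot: [0.705, 0.709, 0.001, 0.001]
wrist_force: [-0.2, 0.0, -0.5]
opening: 0.852
gripper_force: 0.0
```

send_rows([
  [0.05,-0.3,0,0],
  [0.1,-0.6,0,0],
  [0.2,-0.9,0,0],
  [0.2,-1,0,0],
  [0.2,-1,0,0],
])

```text
clock: 28.65
eef_pos: [0.5579, -0.0518, 0.2765]
tool_rot: [0.706, 0.708, -0.001, -0.001]
wrist_force: [0.0, -1.1, 1.0]
opening: 0.85
gripper_force: 0.0
```

send_rows([
  [0,-0.3,0,0],
  [0,-0.6,0,0],
  [0,-0.9,0,0],
  [0,-1,0,0],
  [0,-1,0,0],
])

```text
clock: 29.07
eef_pos: [0.5577, -0.1508, 0.2771]
tool_rot: [0.706, 0.708, -0.0, -0.001]
wrist_force: [0.9, -0.3, 0.1]
opening: 0.847
gripper_force: 0.0
```

Run:
```python
from h import *
s=get_state(); print(s['clock'],s['eef_pos'],s['tool_rot'])
for n in('side','scene'):
    c=camera(n); h=cv2.cvtColor(c['image'],cv2.COLOR_BGR2HSV); m=cv2.inRange(h,(105,100,25),(130,255,255))
    a=proj(c,[.5387,.0493,.17]).astype(int); w=np.zeros_like(m); w[a[1]-50:a[1]+45,a[0]-25:a[0]+25]=1
    ys,xs=np.where((m>0)&(w>0)); print(n,len(xs),xs.mean(),ys.min(),ys.max(),[proj(c,[.5387,.0493,z]).round(1) for z in(.138,.2,.239)]); 
    for r in range(ys.min(),ys.max(),6): q=xs[ys==r]; print(r,q.min(),q.max()) if len(q) else 0
```

```text
29.0667 [ 0.55773785 -0.15083099  0.27711635] [ 7.05924610e-01  7.08286540e-01 -3.35763608e-04 -7.14079986e-04]
side 746 262.9798927613941 117 182 [array([266.5, 181.3]), array([266.2, 155. ]), array([265.9, 137.7])]
117 244 277
123 255 276
129 241 276
147 259 272
153 257 273
159 258 274
165 259 273
171 262 270
177 262 270
scene 360 167.55277777777778 227 247 [array([173.9, 270. ]), array([170.2, 239.9]), array([167.6, 219.5])]
227 172 173
233 158 178
239 158 177
245 160 179
```

send_rows([
  [0,-0.3,0,0],
  [0,-0.6,0,0],
  [0,-0.9,0,0],
  [0,-0.98,-0.1,0],
  [0,-0.98,-0.3,0],
  [0,-0.98,-0.6,0],
  [0,-0.98,-0.85,0],
  [0,-0.98,-0.99,0],
  [0,-0.98,-0.99,0],
  [0,-0.98,-0.99,0],
])

```text
clock: 30.0
eef_pos: [0.558, -0.2458, 0.1787]
tool_rot: [0.705, 0.71, -0.0, -0.001]
wrist_force: [-0.0, 0.7, 1.3]
opening: 0.854
gripper_force: 0.0
```

send_rows([
  [0,0,0,0],
  [0,0,0,0],
  [0,0,0,0],
  [0,0,0,0],
  [0,0,0,0],
  [0,0,0,0],
  [0,0,0,0],
], grip=0)

```text
clock: 30.58
eef_pos: [0.558, -0.2479, 0.181]
tool_rot: [0.705, 0.709, -0.0, 0.001]
wrist_force: [-5.8, 1.4, 9.4]
opening: 0.481
gripper_force: 42.9
```

send_rows([
  [0,0,0.1,0],
  [0,0,0.25,0],
  [0,0,0.4,0],
  [-0.05,0.2,0.4,0],
  [-0.1,0.45,0.4,0],
  [-0.2,0.7,0.4,0],
  [-0.2,1,0.4,0],
])

```text
clock: 31.17
eef_pos: [0.5374, -0.1475, 0.2203]
tool_rot: [0.706, 0.709, 0.0, 0.0]
wrist_force: [0.9, 0.5, -1.4]
opening: 0.486
gripper_force: 43.2
```

send_rows([
  [0,0.3,0,0],
  [0,0.6,0,0],
  [0,0.9,0,0],
  [0,1,0,0],
  [0,1,0,0],
])

```text
clock: 31.58
eef_pos: [0.5386, -0.0454, 0.2203]
tool_rot: [0.704, 0.71, 0.001, 0.0]
wrist_force: [1.6, -0.2, -1.4]
opening: 0.484
gripper_force: 43.2
```

send_rows([
  [0,0.2,0,0],
  [0,0.32,0,0],
  [0,0.32,0,0],
  [0,0.32,0,0],
  [0,0.32,0,0],
])

```text
clock: 32.0
eef_pos: [0.5385, -0.0165, 0.2193]
tool_rot: [0.705, 0.709, -0.0, 0.0]
wrist_force: [0.1, 0.3, -1.4]
opening: 0.484
gripper_force: 43.2
```

send_rows([
  [0,0,-0.1,0],
  [0,0,-0.2,0],
  [0,0,-0.3,0],
  [0,0,-0.33,0],
  [0,0,-0.35,0],
  [0,0,-0.36,0],
  [0,0,-0.36,0],
])

```text
clock: 32.58
eef_pos: [0.5372, -0.0159, 0.184]
tool_rot: [0.705, 0.709, -0.001, -0.0]
wrist_force: [-8.3, 0.8, 16.1]
opening: 0.481
gripper_force: 45.9
```

send_rows([
  [0,0,0,0],
  [0,0,0,0],
  [0,0,0,0],
  [0,0,0,0],
  [0,0,0,0],
  [0,0,0.3,0],
  [0,0,0.6,0],
  [0,0,1,0],
  [0,0,1,0],
  [0,0,1,0],
], grip=0.85)

```text
clock: 33.42
eef_pos: [0.5396, -0.0159, 0.2852]
tool_rot: [0.705, 0.709, 0.001, 0.002]
wrist_force: [0.3, -0.1, -0.6]
opening: 0.849
gripper_force: 0.0
```

send_rows([
  [0.05,-0.3,0,0],
  [0.1,-0.6,0,0],
  [0.2,-0.9,0,0],
  [0.2,-1,0,0],
  [0.2,-1,0,0],
], grip=0.75)

```text
clock: 33.83
eef_pos: [0.5579, -0.1178, 0.2815]
tool_rot: [0.706, 0.708, -0.001, -0.001]
wrist_force: [-0.9, 0.3, -0.1]
opening: 0.749
gripper_force: 0.0
```

send_rows([
  [0,-0.3,0,0],
  [0,-0.6,0,0],
  [0,-0.9,0,0],
  [0,-1,0,0],
  [0,-1,0,0],
])

```text
clock: 34.25
eef_pos: [0.5577, -0.2168, 0.2821]
tool_rot: [0.706, 0.708, -0.0, -0.001]
wrist_force: [-0.6, 0.4, 0.2]
opening: 0.75
gripper_force: 0.0
```

send_rows([
  [0,-0.3,0,0],
  [0,-0.6,0,0],
  [0,-0.9,0,0],
  [0,-0.9,0,0],
  [0,-0.9,0,0],
  [0,-0.9,0,0],
])

```text
clock: 34.75
eef_pos: [0.5583, -0.3039, 0.2828]
tool_rot: [0.705, 0.709, 0.0, -0.001]
wrist_force: [0.2, -0.4, -0.0]
opening: 0.748
gripper_force: 0.0
```

Run:
```python
from h import *
import pickle
s=get_state(); print(s['clock'],s['eef_pos'],s['tool_rot'])
c=camera('wrist'); d=camera('scene'); e=camera('side')
a=cv2.resize(c["image"][60:300,130:390],(400,360)); b=cv2.resize(d["image"][170:320,110:290],(400,360)); 
cv2.imwrite("pics/w6.png",np.hstack([a,b])); print(proj(c,[.558,-.311,.24]),proj(c,[.558,-.311,.135]))
```

```text
34.75 [ 0.55826484 -0.303938    0.28280003] [ 7.04884917e-01  7.09321327e-01  1.98331262e-04 -6.85893332e-04]
[257.11662346 225.6578274 ] [256.66308258 188.10423225]
```

View pics/w6.png

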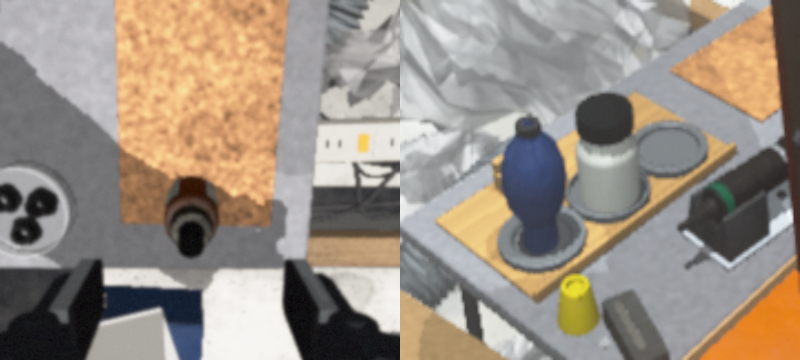

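The blower and jar stand upright in their seats and the handpiece is in its rest. The bottle's teat is at about (191,238) in the crop, between the fingers, which puts it near y -0.308.

send_rows([
  [-0.01,-0.04,-0.1,0],
  [-0.01,-0.04,-0.4,0],
  [-0.01,-0.04,-0.7,0],
  [-0.01,-0.04,-0.9,0],
  [-0.01,-0.04,-1,0],
  [-0.01,-0.04,-1,0],
  [-0.01,-0.04,-1,0],
])

```text
clock: 35.48
eef_pos: [0.5573, -0.3096, 0.1835]
tool_rot: [0.705, 0.709, -0.0, -0.0]
wrist_force: [-0.4, -1.0, 0.6]
opening: 0.75
gripper_force: 0.0
```

send_rows([
  [0,0,-0.03,0],
  [0,0,-0.03,0],
  [0,0,-0.03,0],
  [0,0,-0.03,0],
  [0,0,-0.03,0],
  [0,0,-0.03,0],
  [0,0,-0.03,0],
  [0,0,-0.03,0],
], grip=0)

```text
clock: 36.15
eef_pos: [0.5577, -0.3101, 0.1814]
tool_rot: [0.705, 0.709, 0.0, 0.001]
wrist_force: [-0.4, 0.4, 6.4]
opening: 0.353
gripper_force: 39.8
```

send_rows([
  [0,0,0.1,0],
  [0,0,0.25,0],
  [0,0,0.4,0],
  [-0.05,0.2,0.4,0],
  [-0.1,0.45,0.4,0],
  [-0.2,0.7,0.4,0],
  [-0.2,1,0.4,0],
])

```text
clock: 36.73
eef_pos: [0.536, -0.2094, 0.2208]
tool_rot: [0.706, 0.709, -0.0, -0.0]
wrist_force: [1.5, -0.5, -0.5]
opening: 0.355
gripper_force: 39.9
```

send_rows([
  [0,0.3,0,0],
  [0,0.6,0,0],
  [0,0.9,0,0],
  [0,1,0,0],
  [0,1,0,0],
])

```text
clock: 37.15
eef_pos: [0.5373, -0.1074, 0.221]
tool_rot: [0.704, 0.71, 0.0, 0.0]
wrist_force: [0.9, -0.8, -0.7]
opening: 0.357
gripper_force: 39.9
```

send_rows([
  [0,0.15,0,0],
  [0,0.24,0,0],
  [0,0.24,0,0],
  [0,0.24,0,0],
  [0,0.24,0,0],
])

```text
clock: 37.57
eef_pos: [0.5374, -0.0866, 0.2202]
tool_rot: [0.705, 0.709, -0.0, 0.0]
wrist_force: [-0.4, -0.7, -1.4]
opening: 0.354
gripper_force: 39.9
```

send_rows([
  [0,0.03,-0.1,0],
  [0,0.03,-0.2,0],
  [0,0.03,-0.3,0],
  [0,0.03,-0.33,0],
  [0,0.03,-0.35,0],
  [0,0.03,-0.37,0],
  [0,0.03,-0.37,0],
])

```text
clock: 38.15
eef_pos: [0.5363, -0.0828, 0.1843]
tool_rot: [0.705, 0.709, -0.001, -0.0]
wrist_force: [-8.0, 1.0, 16.8]
opening: 0.353
gripper_force: 41.7
```

send_rows([
  [0,0,0,0],
  [0,0,0,0],
  [0,0,0,0],
  [0,0,0,0],
  [0,0,0,0],
  [0,0,0.3,0],
  [0,0,0.6,0],
  [0,0,1,0],
  [0,0,1,0],
  [0,0,1,0],
], grip=0.75)

```text
clock: 38.98
eef_pos: [0.5386, -0.0831, 0.2853]
tool_rot: [0.705, 0.709, 0.001, 0.002]
wrist_force: [-0.8, -0.4, -0.4]
opening: 0.749
gripper_force: 0.0
```

send_rows([
  [-0.3,0,0.3,0],
  [-0.6,0,0.6,0],
  [-0.6,0,0.8,0],
  [-0.6,0,0.8,0],
  [-0.6,0,0.8,0],
])

```text
clock: 39.4
eef_pos: [0.4775, -0.0829, 0.3632]
tool_rot: [0.705, 0.709, 0.0, 0.0]
wrist_force: [-1.1, -0.8, -1.0]
opening: 0.75
gripper_force: 0.0
```

Run:
```python
from h import *
s=get_state(); print(s['clock'],s['eef_pos'],s['tool_rot'])
c=camera('wrist'); d=camera('scene'); e=camera('side')
a=cv2.resize(c["image"][0:280,100:380],(400,400)); b=cv2.resize(d["image"][170:320,110:310],(400,300)); f=cv2.resize(e["image"][120:240,180:340],(400,300))
cv2.imwrite("pics/w7.png",np.hstack([np.vstack([a,np.zeros((200,400,3),'uint8')]),np.vstack([b,f])]))
```

```text
39.4 [ 0.47746381 -0.08285256  0.36318135] [7.05220537e-01 7.08987788e-01 2.70933701e-04 4.86149369e-04]
```

View pics/w7.png

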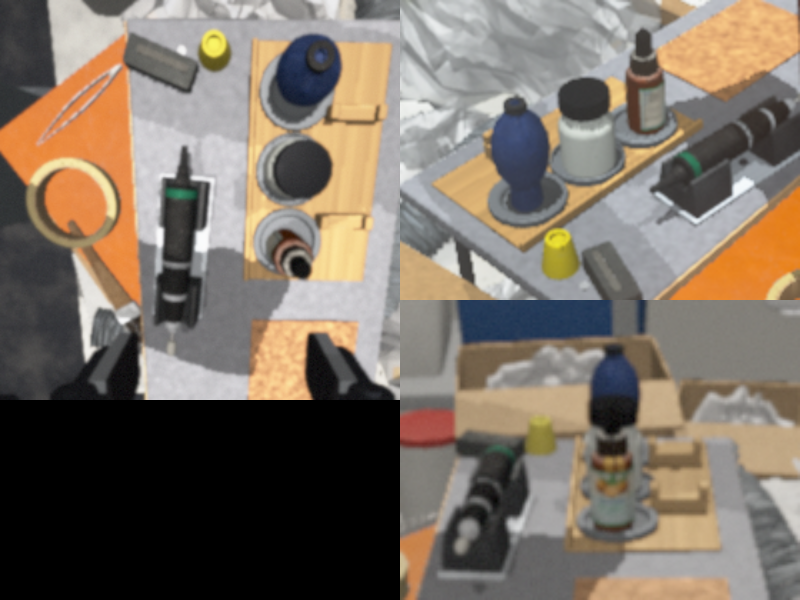

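The blower, jar and bottle stand upright in their own seats, at (520,155), (588,130) and (645,90) in the scene part. The handpiece lies in both grooves and the arm is clear, so I hand the job in.

```bash
python3 -c "
from rig import job_done
print(job_done())"
```

```text
the job is handed in; nothing more can be done
None
```

I handed the job in at about 39 s on the clock: by the last pictures the handpiece lies in both grooves of its rest, the bottle, blower and jar stand upright in their own seats, and the arm is clear (the judge's verdict was not shown).

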